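Unhook the whistle body and load the chute

TASK

Take the tin whistle body off the barbed hook below the switch box: raise it, tilt its mouthpiece towards you and back its loop (the bail) over the barb without forcing it. Then lay it on the gravity chute belly up with the mouthpiece pointing down the slope, so that it slides home against the lower stop, and let go of it. Do not drop it, and leave the iron block, the wooden plug and the steel gauge where they are.

Things in the scene. Friction and masses are not known exactly. Their poses are not given: they have to be found in the camera images.
- whistle: bright tin whistle body, 35 g, 22 mm wide (y). Origin at the centre of its drum, a solid cylinder 20 mm in diameter along y. As it hangs: z up, belly (bulge of the drum) to -x, flat face at x = +10 mm. Mouthpiece: block x = 1 to 10 mm, from the drum's centre down to z = -38 mm, flush with the flat face. Grasp it across its width (y) at the drum, the hook then being between the fingers.
- whistle_bail (a point): middle of the end bar of the whistle's bail, at (2.2, 0, 32) mm in its frame. The bail is a flat frame 4 mm thick (x = 0.2 to 4.2), outer width 22, inner 16 mm; end bar z = 30 to 34 mm, so the opening runs from the drum's surface (z = 10) to z = 30 mm.
- whistle_mouth (a point): centre of the mouthpiece's end face, at (5.5, 0, -38) mm in the whistle's frame
- stand: fixed hook stand; origin on the desk straight below the hook's seat, z up; the hook points to its -x, roughly towards the robot. 16 mm square post 325 mm tall at (85, 52) mm, joined to the hook's bar by a cross bar at x = 77 to 93 mm. Foot plate x 38 to 122, y -15 to 65 mm, 10 mm thick.
- hook_seat (a point): top of the hook's level bar at (0, 0, 240) mm in the stand's frame, axes as the stand. The bail's end bar lies on the bar here or up to 15 mm further back. Flat iron strip 6 mm wide (y), 3.5 mm thick: level from x = +90 to -8 mm, then an upturn 22 mm long (on the strip's centre line) rising towards -x at 70 degrees to the level, to hook_tip.
- hook_tip (a point): tip of the upturn, at (-15.5, 0, 258.9) mm in the stand's frame; from it a barb 6 mm long points back to +x, 20 degrees downwards. Clear way off (whistle origin x, z in mm from hook_seat; tilt in degrees of the mouth towards -x): (-2,-26,0) (-9,-24,10) (-14,-19,16) (-20,-13,30) (-24,-8,40) (-25,-3,40) (-30,2,40) (-36,5,40) (-66,6,40), 4 mm clear all round.
- switch_box (a point): centre of the fixed black bakelite switch box over and beside the hook's bar, 50 x 50 x 40 mm (stand's x 27 to 77, y 2 to 52, z 280 to 320 mm; toggle and strap on top to 345 mm). Because of it the tool must come to the whistle tilted, 30 to 50 degrees off vertical, the gripper's body leaning to the stand's -x (towards the robot).
- chute: fixed polished steel gravity chute; origin on the desk below its middle, z up. It falls towards its -x (roughly towards the robot) at 28 degrees to the level. Up the slope from the stop: 0 to 85 mm a trough 28 mm wide inside, walls 9 mm high, 3 mm thick; 85 to 100 mm guides flaring to about 40 mm apart; 85 to 185 mm the floor is an open tongue 14 mm wide, 4 mm thick.
- chute_stop (a point): on the floor of the chute at its lower stop plate (14 mm high), centre line, at (-79.5, 0, 35) mm in the chute's frame
- chute_top (a point): upper end of the tongue's top face, centre line, 185 mm up the slope from chute_stop. A 10 mm wide leg stands under the tongue 172 mm up; foot of the chute 170 x 60 x 8 mm.
- chute_load (a point): a good place for the drum's centre (whistle origin) when laying it down: 130 mm up the slope, 10 mm above the floor. The fingers can straddle the tongue here; once released, the whistle slides down to the stop by itself (friction about 0.2).
- chute_rest (a point): where the drum's centre is when the whistle lies home: 38 mm up the slope from chute_stop, 10 mm above the floor
- chute_rest_mouth (a point): where the centre of the mouthpiece's end face is when the whistle lies home: at the stop, 4.5 mm above the floor
- anvil: bystander: rusty iron block 70 x 44 x 40 mm; origin under its centre
- plug: bystander: pearwood plug 18 mm diameter, 30 mm tall, upright; origin under its centre
- gauge: bystander: flat stepped steel taper gauge 110 x 16 x 5 mm lying along its x, tip to +x; origin on its underside at mid length
Mind the look-alikes: they are no part of the job. Of the things like the whistle, leave any that is green or purple; of the rest the smaller one is meant.

How it is judged:
By the outcome, as a careful person would: the job done as asked, in the order asked, and still so for the second after the job is handed in, with the robot touching nothing.
It also fails if it takes over 45 s, if anything falls off the work surface, if the arm or the gripper's body presses on something with over 40 N, if the wrist force passes 120 N, or if a joint passes its speed limit or range.

ROBOT

A 7-joint arm with a two-finger parallel gripper is mounted at the origin on the work surface. World frame = base frame: x ahead of the robot, y to its left, z up, the work surface at z = 0. Lengths are in m, angles in rad, forces in N, time in s.
With the tool pointing down it reaches from about 0.4 to 0.85 m from the base axis. Payload 10.4 kg.
Tool frame: the origin (TCP) lies between the finger pads; the fingertips stand tcp_to_tips ahead of it and the grasp point (between the pads) lies 8 mm behind it (tcp_to_tips is the distance from the TCP to the fingertips, in m); z points along the fingers, y is the line along which they close (so a half turn about z gives the same grasp; the last joint's range is limited). The gripper opens to 85 mm and grips with 20 to 120 N. Pads are 22 mm wide; open, the fingers measure 114 mm over their backs; the gripper's body (76 mm by 85 mm) begins 54 mm behind the grasp point. The pads swing forward as they close: fully open they stand 13 mm farther back than shut.
Start: joints at [-0.023, 0.332, -0.065, 1.46, 0.022, 1.35, -0.088], TCP at [0.625, 0, 0.242] pointing down, gripper open.
Joint ranges: [-2.6, 2.6], [-0.5, 2.12], [-1.47, 1.34], [0.16, 2.42], [-1.27, 4.41], [0.06, 2.06], [-2.6, 2.6]. Speed limits (rad/s): [2.22, 2.22, 2.79, 2.79, 3.14, 3.14, 3.14].

INTERFACE

Orientations are given as a unit quaternion [x, y, z, w].
In Python, from workcell import * gives the robot as it stands.
- The arm moves only by the tool apply_moves, never from a script. Its argument "rows" is a list of rows, each an object of numbers: "x", "y", "z": the shift along the tool's x, y, z in mm; "ax", "ay", "az": the turn, a rotation vector about the tool's x, y, z in degrees; "gripper": the closure, from 0 (fully open) to 1 (shut). A call has 1 to 5 rows; each row shifts and turns the commanded pose from where the row before left it, along the tool's axes as they then stand; what a row does not reach is not made up. A row lasts 1/12 s, in which the tool goes at most 41.7 mm and 7.16 degrees, less where a joint would pass 70% of its speed; a pose out of reach is approached as far as the arm can. A call with a gripper value outside its range is refused whole. The fingers move at their own pace and stop on an object; "newtons" is the grip in N (left out, the last holds). Time passes only in rows, so rows that do not move let the fingers close. It gives the time, the measured TCP pose, the force, the opening and the grip force at its end, in the units of the state.
- get_obs(): the state, without advancing time (a new reading comes with each control period).
- camera(name): name is "scene" or "side" or "wrist"; returns a dict with "color" (480x640x3 uint8, red, green, blue), "fov_y" (degrees; the focal length in pixels is half the picture's height over the tangent of half this angle, whatever the lens; pixels are square), "cx", "cy" (the principal point, pixels), "rvec" (rotation vector, rad) and "tvec" (3), from world to camera coordinates, as OpenCV has them. Camera axes: x right, y down, z forward; pixel columns grow to the right and rows downward; lengths in m; the calibration is good to about 2 mm. A picture is of the moment at which its call begins. There is no depth.
- hand_in(): hands the job in; it is judged then, once.
The state is a dict: "clock": time; "joint_pos": joint angles; "joint_velocities": joint speeds; "tau": joint torques, N m; "position": TCP position; "ee_rot": TCP orientation; "ft_force": force on the tool from outside, world axes, zero at the start; "torque": the same for the moment, N m; "grip_width": opening from 0.0 (shut) to 1.0 (fully open); "grasp_force": force on a finger pad.
Only numpy, scipy, OpenCV 4.12 (cv2) and the standard library are available. Lean on these libraries where they do the work, as an engineer would, in place of code of your own. Each camera call takes 0.05 s, during which the arm holds its last target. There are 200 camera calls.

## Working session

There is one attempt and no reset: what is moved stays moved. The work goes in short steps, Python scripts to look and compute and a tool call to move; the robot and the scene stay as the last step left them, time stands still between calls to the robot, and variables do not carry over. Pictures are saved under pics/ and viewed, at most 10 in all, crops included, and the job is handed in when it is done.

Besides the shell and the picture viewer there is one more tool, called after "Request:" in YAML: its name, and indented under it one key for each argument. apply_moves: Moves the arm, as the interface text tells. Its arguments: {"type":"object","properties":{"rows":{"type":"array","items":{"type":"object","properties":{"x":{"type":"number"},"y":{"type":"number"},"z":{"type":"number"},"ax":{"type":"number"},"ay":{"type":"number"},"az":{"type":"number"},"gripper":{"type":"number"}}}},"newtons":{"type":"number"}},"required":["rows"]}

```bash
ls; mkdir -p pics
cat > h.py <<'E'
from workcell import *
import numpy as np, cv2
from scipy.spatial.transform import Rotation as R
def snap(n,f):
    c=camera(n); cv2.imwrite(f'pics/{f}.png',c['color'][:,:,::-1])
    np.savez(f'pics/{f}.npz',**{k:np.array(v) for k,v in c.items()}); return c
def P(f):
    c=np.load(f'pics/{f}.npz'); fl=240/np.tan(np.radians(float(c['fov_y']))/2)
    K=np.array([[fl,0,float(c['cx'])],[0,fl,float(c['cy'])],[0,0,1]])
    M=np.c_[R.from_rotvec(c['rvec'].ravel()).as_matrix(),c['tvec'].ravel()]
    return K,M
def tri(obs):  # list of (file,u,v)
    A=[]
    for f,u,v in obs:
        K,M=P(f);Q=K@M; A+=[u*Q[2]-Q[0],v*Q[2]-Q[1]]
    A=np.array(A); A/=np.linalg.norm(A[:,:3],axis=1)[:,None]
    X=np.linalg.lstsq(A[:,:3],-A[:,3],rcond=None)[0]; return X,A[:,:3]@X+A[:,3]
def proj(f,X):
    K,M=P(f);p=K@(M@np.append(X,1));return p[:2]/p[2]
def onplane(f,u,v,z):
    K,M=P(f);Rm,t=M[:,:3],M[:,3];C=-Rm.T@t;d=Rm.T@np.linalg.solve(K,[u,v,1]);return C+d*(z-C[2])/d[2]
E
python3 - <<'E'
from h import *
for n in('scene','side','wrist'):
    c=snap(n,n+'0'); print(n,c['fov_y'],c['cx'],c['cy'],c['rvec'],c['tvec'])
    K,M=P(n+'0'); print(-M[:,:3].T@M[:,3])
print(get_obs())
E
```

```text
pics
scene 44.576484764572086 335.63176355566173 244.13585320377135 [ 1.85363289  1.79054062 -0.6144478 ] [-0.05882618 -0.31442173  1.66925712]
[ 1.29016847 -0.00780126  1.10641102]
side 47.262413055777515 320.32335718391676 246.5261352399615 [ 0.64003495 -2.62678663  1.19000873] [0.48548673 0.27626258 1.0023326 ]
[0.17681885 0.73158585 0.86614448]
wrist 71.1512775948809 320.0692627187379 235.13375907996496 [-2.86510611e+00 -3.00131843e-05  1.43421277e-03] [-0.62406362 -0.03668971  0.37864584]
[0.62443988 0.06799288 0.37366564]
{'clock': 0.15, 'joint_pos': array([-0.02259018,  0.33267845, -0.06468139,  1.46073735,  0.02157797,
        1.34986401, -0.08851283]), 'joint_velocities': array([ 0.00214028, -0.00073396, -0.00241056, -0.00253702,  0.00030782,
        0.00049336,  0.00088263]), 'tau': array([ 1.13752249e-03, -6.25829744e+01,  4.95374459e-02, -3.91853535e+01,
        1.63436425e-02,  7.44175835e-03, -2.63868424e-05]), 'position': array([ 6.24744135e-01, -8.28221127e-06,  2.41734038e-01]), 'ee_rot': array([ 7.07116735e-01,  7.07096653e-01, -3.60331592e-04, -3.41702595e-04]), 'ft_force': array([ 0.05609056, -0.16088665, -0.32085798]), 'torque': array([ 0.01137074,  0.06666656, -0.01497771]), 'grasp_force': 0.0, 'grip_width': 1.0010039974532952}
```

Run:
```python
import cv2,numpy as np
a=cv2.imread('pics/scene0.png');b=cv2.imread('pics/side0.png')
```

```text
(no output)
```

View pics/scene0.png

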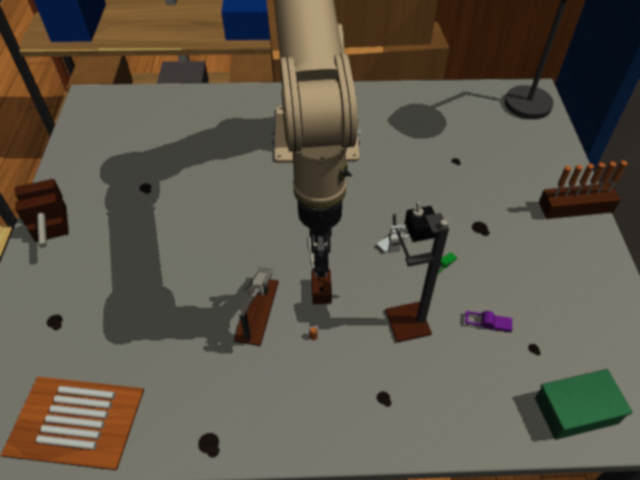

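View pics/side0.png

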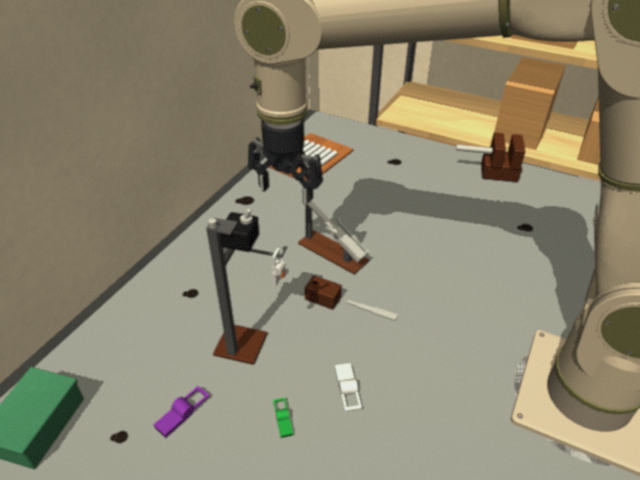

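The scene view shows the stand at about (408,320) with the hook's whistle at (397,232), and the chute at (255,310). The anvil is at (320,287), the plug at (313,333).
Whistle-like things in the side view are the hanging tin one (279,265), a white one lying down (347,385), green (284,417) and purple (182,410). The hanging tin one fits: it isn't green or purple, and it looks smaller than the white one. I'll confirm this in an enlarged crop.

Run:
```python
import cv2,numpy as np
a=cv2.imread('pics/scene0.png');b=cv2.imread('pics/side0.png')
def cr(im,x,y,w,h,s): return cv2.resize(im[y:y+h,x:x+w],None,fx=s,fy=s,interpolation=cv2.INTER_CUBIC)
cv2.imwrite('pics/c1.png',np.hstack([cr(b,205,200,100,150,4),cr(a,370,195,100,150,4)]))
cv2.imwrite('pics/c2.png',np.hstack([cr(b,290,180,100,150,4),cr(a,220,250,100,150,4)]))
```

```text
(no output)
```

View pics/c1.png

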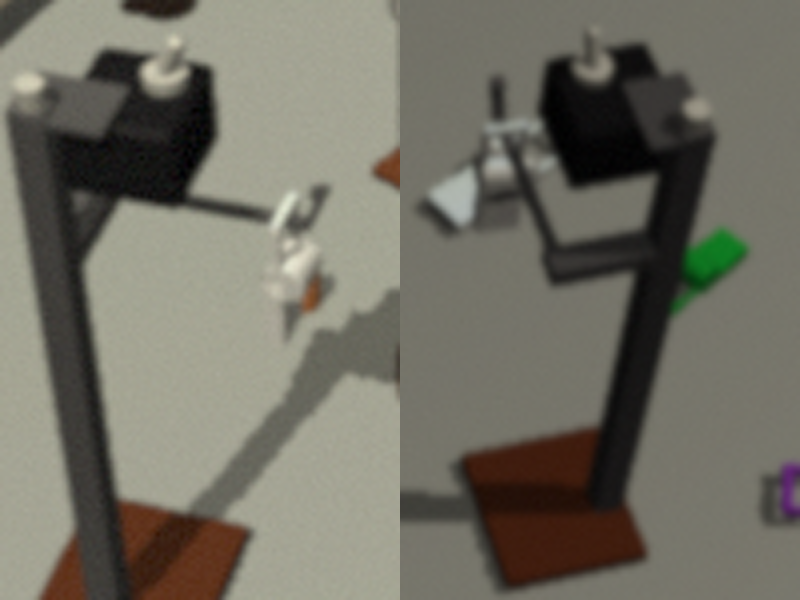

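View pics/c2.png

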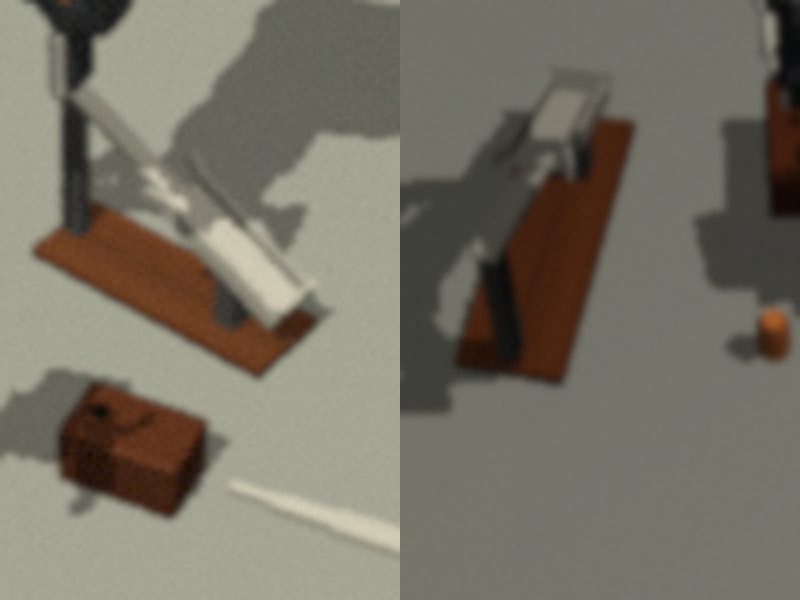

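```bash
cat > fit.py <<'E'
from h import *
from scipy.optimize import least_squares
def world(p,X,z=0):
    c,s=np.cos(p[2]),np.sin(p[2]); X=np.asarray(X)/1000.
    return np.array([p[0]+c*X[0]-s*X[1],p[1]+s*X[0]+c*X[1],X[2]])
def fit(obs,p0):
    f=lambda p:np.concatenate([proj(F,world(p,X))-uv for F,X,uv in obs])
    r=least_squares(f,p0,loss='soft_l1'); 
    for o,e in zip(obs,r.fun.reshape(-1,2)): print(o[0],o[1],e.round(1))
    return r.x
S,T='side0','scene0'
cs=np.cos(np.radians(28));sn=np.sin(np.radians(28))
def slope(u,y,n): return (-79.5+u*cs-n*sn,y,35+u*sn+n*cs)
E
cat > run1.py <<'E'
from fit import *
s=lambda x,y,ox,oy:(ox+x/4,oy+y/4)
a=lambda x,y:(370+(x-400)/4,195+y/4); b=lambda x,y:(205+x/4,200+y/4)
st=fit([(T,(38,-15,10),a(462,460)),(T,(122,-15,10),a(507,577)),(T,(122,65,10),a(645,550)),(T,(38,65,10),a(600,430)),
 (T,(77,2,280),a(577,187)),(T,(27,2,320),a(541,68)),(T,(27,52,320),a(643,45)),
 (S,(38,-15,10),b(250,532)),(S,(27,2,320),b(213,70)),(S,(27,2,280),b(215,130)),(S,(27,52,280),b(182,203)),(S,(77,2,320),b(105,50)),
 (S,(38,65,10),(250,360)),(T,(-15.5,0,258.9),a(495,78)),(S,(-15.5,0,258.9),b(325,188))],[.6,.15,0])
print('stand',st)
a=lambda x,y:(220+(x-400)/4,250+y/4); b=lambda x,y:(290+x/4,180+y/4)
ch=fit([(T,(-85,30,8),a(633,122)),(T,(85,30,8),a(562,380)),(T,(85,-30,8),a(457,365)),(T,slope(185,0,0),a(483,258)),
 (S,(-85,-30,8),b(317,318)),(S,(85,30,8),b(37,248)),(S,(-85,30,8),b(258,375)),(S,slope(185,0,0),b(70,95)),
 (T,slope(0,17,14),a(610,78)),(T,slope(0,-17,14),a(552,68)),(S,slope(0,-17,14),b(312,285)),(S,slope(0,17,14),b(270,322))],[.6,-.13,0])
print('chute',ch)
for n,f1,f2 in(('drum',(278,267.5),(395,237.5)),('bail',(277.5,249.5),(396.75,227.5)),('mouth',(275.75,285),(394.3,251))):
    X,r=tri([(S,*f1),(T,*f2)]);print(n,X,r); c,q=np.cos(st[2]),np.sin(st[2]);d=X[:2]-st[:2];print(c*d[0]+q*d[1],-q*d[0]+c*d[1],X[2]-.24)
E
python3 run1.py
```

```text
scene0 (38, -15, 10) [-1.1 -2.3]
scene0 (122, -15, 10) [-0.5  1. ]
scene0 (122, 65, 10) [ 0.4 -0.2]
scene0 (38, 65, 10) [-1.4 -2.1]
scene0 (77, 2, 280) [-2.7  1.3]
scene0 (27, 2, 320) [-0.2 -3.6]
scene0 (27, 52, 320) [ 0.2 -2.7]
side0 (38, -15, 10) [-1.6 -1.9]
side0 (27, 2, 320) [-0.6 -2.1]
side0 (27, 2, 280) [0.5 1.9]
side0 (27, 52, 280) [-2.   3.2]
side0 (77, 2, 320) [-2.7 -2.2]
side0 (38, 65, 10) [1.9 2.6]
scene0 (-15.5, 0, 258.9) [-0.  -0.6]
side0 (-15.5, 0, 258.9) [-1.7  0.8]
stand [0.5549804  0.14980864 0.21179647]
scene0 (-85, 30, 8) [ 0.9 -1.2]
scene0 (85, 30, 8) [ 0.2 -1. ]
scene0 (85, -30, 8) [-1.1 -1.7]
scene0 (np.float64(83.8453046789015), 0, np.float64(121.85223911538979)) [ 0.2 -1.9]
side0 (-85, -30, 8) [-0.7  0. ]
side0 (85, 30, 8) [-3.3 -0.2]
side0 (-85, 30, 8) [-1.4 -0.3]
side0 (np.float64(83.8453046789015), 0, np.float64(121.85223911538979)) [-3.6 -6. ]
scene0 (np.float64(-86.07260187900248), 17, np.float64(47.36126630002498)) [-0.  -1.6]
scene0 (np.float64(-86.07260187900248), -17, np.float64(47.36126630002498)) [-0.3 -1.3]
side0 (np.float64(-86.07260187900248), -17, np.float64(47.36126630002498)) [-1.2 -1.4]
side0 (np.float64(-86.07260187900248), 17, np.float64(47.36126630002498)) [ 0.3 -2.7]
chute [ 0.58698434 -0.13803844 -0.20981193]
drum [0.55528681 0.15032786 0.20807459] [ 0.00211172 -0.00126524  0.00189584  0.00157751]
0.000408710353010737 0.00044320774524392927 -0.03192540787547668
bail [0.55829658 0.14801389 0.24504939] [ 0.00429801 -0.00260609  0.00382442  0.00327441]
0.0028647873795190778 -0.0024517620296447386 0.0050493898657044956
mouth [0.5587172  0.15347767 0.16721537] [ 0.00087472 -0.00051334  0.0007915   0.00063726]
0.004424584960997894 0.0028015050010678647 -0.0727846281400957
```

The hanging whistle is bright tin, hangs by its bail on the barbed hook, and is the smaller of the two that aren't coloured. The big white one on the desk is the look-alike. The triangulated drum is about 32 mm below the seat (expected 30), so it's confirmed.

```bash
cat > plan.py <<'E'
from fit import *
def orient(yaw,th):   # lean th deg to frame's -x; tool y = frame y
    s,c=np.sin(np.radians(th)),np.cos(np.radians(th))
    return R.from_euler('z',yaw)*R.from_matrix(np.c_[[-c,0,-s],[0,1,0],[s,0,-c]])
def rows(p,r,p1,r1,n=None,dmax=40,amax=7):
    """straight segment; returns rows in tool axes"""
    d=np.linalg.norm(p1-p)*1000; rv=(r.inv()*r1).as_rotvec(degrees=True)
    n=n or max(1,int(np.ceil(max(d/dmax,np.linalg.norm(rv)/amax))))
    out=[];rr=r
    for i in range(n):
        t=rr.inv().apply((p1-p)*1000/n); a=rv/n; out.append((*t,*a)); rr=rr*R.from_rotvec(a,degrees=True)
    return out
def show(o):
    for k in o: print(' '.join(f'{v:.1f}' for v in k))
def cur():
    o=get_obs(); return o['position'],R.from_quat(o['ee_rot']),o
E
python3 - <<'E'
from plan import *
import workcell; print([n for n in dir(workcell) if not n.startswith('_')]); print(getattr(workcell,'tcp_to_tips',None))
p,r,o=cur(); y=.212
w1=np.array([.47,.06,.33]); z=orient(y,45).apply([0,0,1]); D=np.array([.5546,.1497,.21]); w2=D-z*.092
rv=(r.inv()*orient(y,45)).as_rotvec(degrees=True); print(rv)
rm=r*R.from_rotvec(rv*.6,degrees=True)
show(rows(p,r,w1,rm)); print();show(rows(w1,rm,w2,orient(y,45)))
E
```

```text
['MotionError', 'camera', 'get_obs', 'hand_in', 'tcp_to_tips']
0.011
[-39.90583635 -32.24423318 -96.22848307]
6.0 -15.5 -8.8 -2.4 -1.9 -5.8
7.2 -14.4 -9.7 -2.4 -1.9 -5.8
8.3 -13.2 -10.5 -2.4 -1.9 -5.8
9.1 -11.9 -11.3 -2.4 -1.9 -5.8
9.9 -10.4 -12.1 -2.4 -1.9 -5.8
10.4 -8.9 -12.9 -2.4 -1.9 -5.8
10.8 -7.3 -13.6 -2.4 -1.9 -5.8
11.0 -5.6 -14.2 -2.4 -1.9 -5.8
11.0 -3.9 -14.8 -2.4 -1.9 -5.8
10.8 -2.2 -15.3 -2.4 -1.9 -5.8

6.7 9.4 7.4 -2.3 -1.8 -5.5
6.1 9.7 7.6 -2.3 -1.8 -5.5
5.4 9.9 7.8 -2.3 -1.8 -5.5
4.7 10.1 8.0 -2.3 -1.8 -5.5
3.9 10.2 8.3 -2.3 -1.8 -5.5
3.2 10.2 8.6 -2.3 -1.8 -5.5
2.5 10.1 8.9 -2.3 -1.8 -5.5
```

Request:
apply_moves:
  rows:
    - {"x": 6, "y": -15.5, "z": -9, "ax": -2.4, "ay": -1.9, "az": -5.8, "gripper": 0}
    - {"x": 7, "y": -14.5, "z": -10, "ax": -2.4, "ay": -1.9, "az": -5.8}
    - {"x": 8, "y": -13, "z": -10.5, "ax": -2.4, "ay": -1.9, "az": -5.8}
    - {"x": 9, "y": -12, "z": -11, "ax": -2.4, "ay": -1.9, "az": -5.8}
    - {"x": 10, "y": -10.5, "z": -12, "ax": -2.4, "ay": -1.9, "az": -5.8}

```text
invalid input at $.rows[1]: expected keys x, y, z, ax, ay, az, gripper
```

Request:
apply_moves:
  rows:
    - {"x": 10.5, "y": -9, "z": -13, "ax": -2.4, "ay": -1.9, "az": -5.8}
    - {"x": 11, "y": -7.5, "z": -13.5, "ax": -2.4, "ay": -1.9, "az": -5.8}
    - {"x": 11, "y": -5.5, "z": -14, "ax": -2.4, "ay": -1.9, "az": -5.8}
    - {"x": 11, "y": -4, "z": -15, "ax": -2.4, "ay": -1.9, "az": -5.8}
    - {"x": 11, "y": -2, "z": -15, "ax": -2.4, "ay": -1.9, "az": -5.8}

```text
invalid input at $.rows[0]: expected keys x, y, z, ax, ay, az, gripper
```

Run:
```python
from plan import *
p,r,o=cur(); y=.212
print(p,o['joint_pos'].round(2),o['clock'])
z=orient(y,45).apply([0,0,1]); D=np.array([.5546,.1497,.21]); w2=D-z*.092
show(rows(p,r,w2,orient(y,45)))
```

```text
[ 6.24744135e-01 -8.28221127e-06  2.41734038e-01] [-0.02  0.33 -0.06  1.46  0.02  1.35 -0.09] 0.15
8.5 -8.4 -2.1 -2.5 -2.0 -6.0
9.2 -7.3 -2.7 -2.5 -2.0 -6.0
9.8 -6.2 -3.4 -2.5 -2.0 -6.0
10.3 -5.0 -4.0 -2.5 -2.0 -6.0
10.6 -3.7 -4.5 -2.5 -2.0 -6.0
10.8 -2.4 -5.0 -2.5 -2.0 -6.0
10.7 -1.0 -5.5 -2.5 -2.0 -6.0
10.6 0.4 -5.9 -2.5 -2.0 -6.0
10.3 1.7 -6.2 -2.5 -2.0 -6.0
9.8 3.1 -6.4 -2.5 -2.0 -6.0
9.2 4.3 -6.6 -2.5 -2.0 -6.0
8.4 5.5 -6.7 -2.5 -2.0 -6.0
7.5 6.7 -6.7 -2.5 -2.0 -6.0
6.5 7.7 -6.6 -2.5 -2.0 -6.0
5.5 8.6 -6.5 -2.5 -2.0 -6.0
4.3 9.4 -6.3 -2.5 -2.0 -6.0
```

All keys are needed in every row.

Request:
apply_moves:
  rows:
    - {"x": 6, "y": -15.5, "z": -9, "ax": -2.4, "ay": -1.9, "az": -5.8, "gripper": 0}
    - {"x": 7, "y": -14.5, "z": -10, "ax": -2.4, "ay": -1.9, "az": -5.8, "gripper": 0}
    - {"x": 8, "y": -13, "z": -10.5, "ax": -2.4, "ay": -1.9, "az": -5.8, "gripper": 0}
    - {"x": 9, "y": -12, "z": -11, "ax": -2.4, "ay": -1.9, "az": -5.8, "gripper": 0}
    - {"x": 10, "y": -10.5, "z": -12, "ax": -2.4, "ay": -1.9, "az": -5.8, "gripper": 0}

```text
clock: 0.57
position: [0.5469, 0.0299, 0.2867]
ee_rot: [0.499, 0.856, 0.015, 0.132]
ft_force: [-0.2, -0.2, 0.4]
grip_width: 0.998
grasp_force: 0.0
```

Request:
apply_moves:
  rows:
    - {"x": 10.5, "y": -9, "z": -13, "ax": -2.4, "ay": -1.9, "az": -5.8, "gripper": 0}
    - {"x": 11, "y": -7.5, "z": -13.5, "ax": -2.4, "ay": -1.9, "az": -5.8, "gripper": 0}
    - {"x": 11, "y": -5.5, "z": -14, "ax": -2.4, "ay": -1.9, "az": -5.8, "gripper": 0}
    - {"x": 11, "y": -4, "z": -15, "ax": -2.4, "ay": -1.9, "az": -5.8, "gripper": 0}
    - {"x": 11, "y": -2, "z": -15, "ax": -2.4, "ay": -1.9, "az": -5.8, "gripper": 0}

```text
clock: 0.98
position: [0.4688, 0.0596, 0.3308]
ee_rot: [0.253, 0.934, 0.029, 0.252]
ft_force: [-0.2, 0.7, 0.4]
grip_width: 0.998
grasp_force: 0.0
```

Run:
```python
from plan import *
p,r,o=cur(); y=.212
print(p,o['joint_pos'].round(2),o['clock'])
z=orient(y,45).apply([0,0,1]); D=np.array([.5546,.1497,.21]); w2=D-z*.092
show(rows(p,r,w2,orient(y,45)))
```

```text
[0.46883205 0.05961015 0.33078443] [-0.15 -0.38 -0.19  2.06  0.2   1.01  0.63] 0.9833
6.6 9.5 7.7 -2.2 -1.8 -5.4
5.9 9.8 7.8 -2.2 -1.8 -5.4
5.2 10.0 8.0 -2.2 -1.8 -5.4
4.5 10.2 8.3 -2.2 -1.8 -5.4
3.8 10.2 8.5 -2.2 -1.8 -5.4
3.2 10.2 8.8 -2.2 -1.8 -5.4
2.5 10.2 9.1 -2.2 -1.8 -5.4
```

Request:
apply_moves:
  rows:
    - {"x": 6.5, "y": 9.5, "z": 7.5, "ax": -2.2, "ay": -1.8, "az": -5.4, "gripper": 0}
    - {"x": 6, "y": 10, "z": 8, "ax": -2.2, "ay": -1.8, "az": -5.4, "gripper": 0}
    - {"x": 5, "y": 10, "z": 8, "ax": -2.2, "ay": -1.8, "az": -5.4, "gripper": 0}
    - {"x": 4.5, "y": 10, "z": 8, "ax": -2.2, "ay": -1.8, "az": -5.4, "gripper": 0}
    - {"x": 4, "y": 10, "z": 8.5, "ax": -2.2, "ay": -1.8, "az": -5.4, "gripper": 0}

```text
clock: 1.4
position: [0.4855, 0.1141, 0.2909]
ee_rot: [0.005, 0.937, 0.038, 0.347]
ft_force: [-0.4, -0.3, -0.4]
grip_width: 1.001
grasp_force: 0.0
```

Request:
apply_moves:
  rows:
    - {"x": 3, "y": 10, "z": 9, "ax": -2.2, "ay": -1.8, "az": -5.4, "gripper": 0}
    - {"x": 2.5, "y": 10, "z": 9, "ax": -2.2, "ay": -1.8, "az": -5.4, "gripper": 0}
    - {"x": 0, "y": 0, "z": 0, "ax": 0, "ay": 0, "az": 0, "gripper": 0}
    - {"x": 0, "y": 0, "z": 0, "ax": 0, "ay": 0, "az": 0, "gripper": 0}

```text
clock: 1.73
position: [0.4917, 0.1348, 0.2747]
ee_rot: [-0.091, 0.921, 0.041, 0.376]
ft_force: [0.1, 0.1, 0.4]
grip_width: 1.003
grasp_force: 0.0
```

Run:
```python
from plan import *
p,r,o=cur(); print(p,o['joint_pos'].round(2),o['clock'])
for n in('scene','side','wrist'): snap(n,n+'1')
D=np.array([.5546,.1497,.21]); st=[.555,.1498,.212]
for nm,X in(('drum',D),('bail',world(st,(0,0,242))),('mouth',world(st,(3,0,172))),('tip',world(st,(-15.5,0,258.9))),('seat',world(st,(0,0,240)))):
    print(nm,proj('wrist1',X).round(1),proj('side1',X).round(1),proj('scene1',X).round(1))
I=lambda f:cv2.imread(f'pics/{f}.png')
u,v=proj('wrist1',D).astype(int); w=I('wrist1')
x0=max(0,min(540,u-66));y0=max(0,min(330,v-75)); print(x0,y0)
w=cv2.resize(w[y0:y0+150,x0:x0+100],None,fx=4,fy=4,interpolation=2)
s=cv2.resize(I('side1')[220:320,230:330],None,fx=4,fy=4,interpolation=2);t=cv2.resize(I('scene1')[200:250,360:460],None,fx=4,fy=4,interpolation=2)
cv2.imwrite('pics/c3.png',np.hstack([w,np.vstack([s,t])]))
```

```text
[0.49173214 0.1347625  0.27468002] [-0.35 -0.43 -0.1   2.32  0.28  0.51  1.12] 1.7333
drum [323.9 241.5] [277.3 267.3] [393.8 235.8]
bail [324.6 284.9] [276.2 253.6] [395.4 225.5]
mouth [323.3 199.9] [276.4 282.5] [392.6 249. ]
tip [324.9 302.4] [284.5 247.8] [393.7 213.9]
seat [324.5 282. ] [276.2 254.5] [395.3 226.2]
257 166
```

View pics/c3.png

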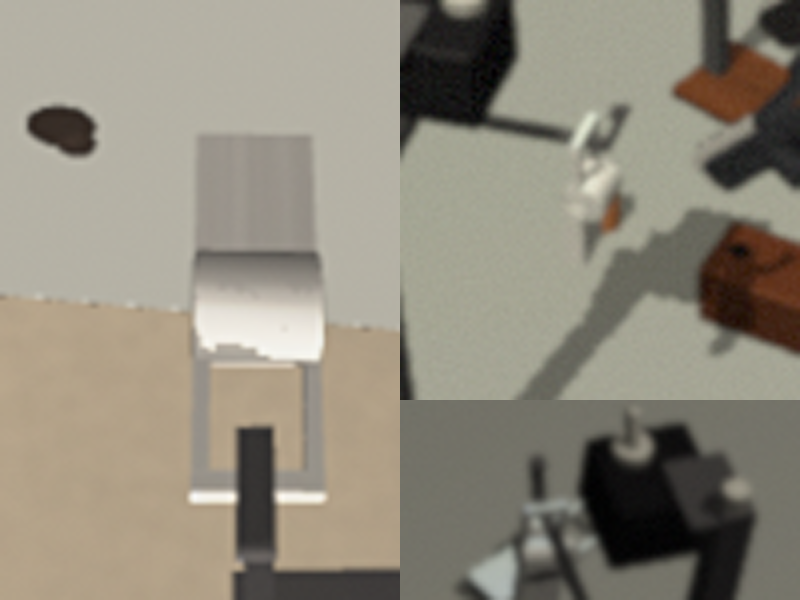

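The crop shows the tin whistle straight ahead in the wrist view: drum (321.5,243), end bar (321.5,287), mouth end (321,199), hook upturn at x=321. It sits about 2 px left of my prediction, so I'll refine from three views.

Run:
```python
from plan import *
K,M=P('wrist1');print(K[0,0], M[:,:3]@R.from_quat(get_obs()['ee_rot']).as_matrix())
X,e=tri([('side1',279.25,267.5),('scene1',394.25,237),('wrist1',321.5,242.8)]);print('drum',X,e)
D=np.array([.5546,.1497,.21])
print('drum depth',(M@np.append(D,1))[2], 'depth from width',K[0,0]*.022/32.6)
p,r,o=cur(); t=orient(.212,45)
for q in (D,X): print('tool-frame delta of grasp pt->drum mm',(r.inv().apply(q-p)*1000+[0,0,8]).round(1))
Kw=np.linalg.solve(K,[321.5,242.8,1]); C=-M[:,:3].T@M[:,3]; d=M[:,:3].T@Kw; print('ray at depth D',C+d*.0+d*(M@np.append(D,1))[2])
print((r.inv()*t).as_rotvec(degrees=True))
```

```text
335.5297644679017 [[ 3.23813868e-04  9.99999536e-01  9.06764415e-04]
 [-9.62444675e-01  5.57819166e-04 -2.71477321e-01]
 [-2.71477701e-01 -7.84802462e-04  9.62444410e-01]]
drum [0.55453084 0.14876309 0.20932633] [ 0.00288629  0.00035555  0.00192266  0.00192706 -0.00077973  0.00162867]
drum depth 0.23434743003506142 depth from width 0.22643112939551646
tool-frame delta of grasp pt->drum mm [  1.3   1.7 100. ]
tool-frame delta of grasp pt->drum mm [  1.9   0.8 100.3]
ray at depth D [0.55538261 0.14812931 0.21078898]
[-0.16551303 -0.38300851 -0.79173494]
```

Request:
apply_moves:
  rows:
    - {"x": 1, "y": 0.7, "z": 25, "ax": 0, "ay": -0.4, "az": -0.8, "gripper": 0}
    - {"x": 0, "y": 0, "z": 25, "ax": 0, "ay": 0, "az": 0, "gripper": 0}
    - {"x": 0, "y": 0, "z": 25, "ax": 0, "ay": 0, "az": 0, "gripper": 0}
    - {"x": 0, "y": 0, "z": 15, "ax": 0, "ay": 0, "az": 0, "gripper": 0}
    - {"x": 0, "y": 0, "z": 10, "ax": 0, "ay": 0, "az": 0, "gripper": 0.3}

```text
clock: 2.3
position: [0.5615, 0.1499, 0.2027]
ee_rot: [-0.097, 0.919, 0.039, 0.38]
ft_force: [-0.2, -0.2, 1.1]
grip_width: 0.888
grasp_force: 0.0
```

Request:
apply_moves:
  newtons: 25
  rows:
    - {"x": 0, "y": 0, "z": 0, "ax": 0, "ay": 0, "az": 0, "gripper": 0.6}
    - {"x": 0, "y": 0, "z": 0, "ax": 0, "ay": 0, "az": 0, "gripper": 0.6}
    - {"x": 0, "y": 0, "z": 0, "ax": 0, "ay": 0, "az": 0, "gripper": 0.6}

```text
clock: 2.55
position: [0.5607, 0.1499, 0.2047]
ee_rot: [-0.098, 0.919, 0.039, 0.381]
ft_force: [0.8, -0.0, 0.5]
grip_width: 0.452
grasp_force: 0.0
```

Run:
```python
from plan import *
p,r,o=cur(); print(p,o['joint_pos'].round(2),o['clock'],o['ft_force'],o['grip_width'])
for n in('side','wrist'): snap(n,n+'2')
I=lambda f:cv2.imread(f'pics/{f}.png')
w=cv2.resize(I('wrist2')[80:380,220:420],None,fx=2,fy=2,interpolation=2)
s=cv2.resize(I('side2')[210:310,240:307],(402,600),interpolation=2)
cv2.imwrite('pics/c4.png',np.hstack([w,s])[:,:800])
print(proj('wrist2',p+r.apply([0,0,-.008])))
```

```text
[0.56066615 0.14990836 0.20473709] [-0.21 -0.15 -0.2   2.28  0.49  0.26  0.93] 2.55 [ 0.80438311 -0.00366166  0.53403504] 0.45178874659075013
[321.83624396 313.73320325]
```

View pics/c4.png

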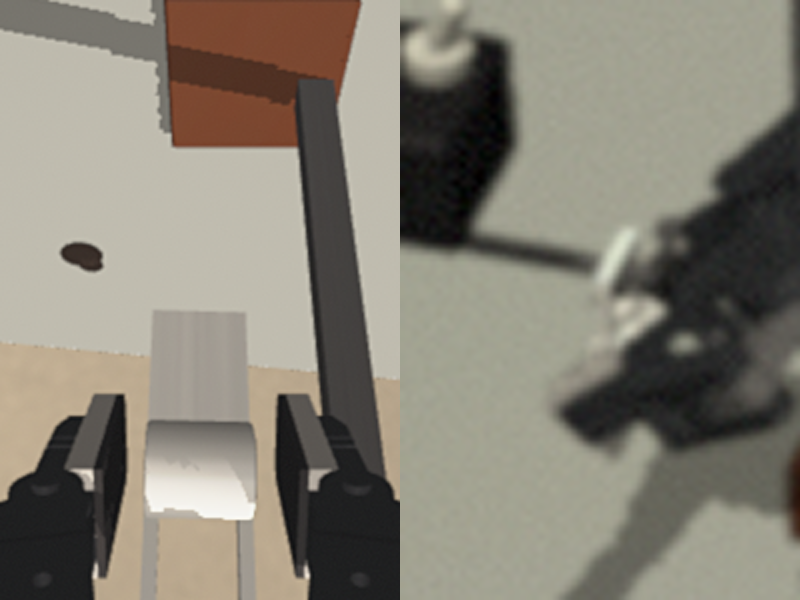

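The whistle is centred between the pads: drum crop (200,468), predicted grasp point (204,467). Closing now.

Request:
apply_moves:
  newtons: 30
  rows:
    - {"x": 0, "y": 0, "z": 0, "ax": 0, "ay": 0, "az": 0, "gripper": 0.75}
    - {"x": 0, "y": 0, "z": 0, "ax": 0, "ay": 0, "az": 0, "gripper": 0.9}
    - {"x": 0, "y": 0, "z": 0, "ax": 0, "ay": 0, "az": 0, "gripper": 0.9}
    - {"x": 0, "y": 0, "z": 0, "ax": 0, "ay": 0, "az": 0, "gripper": 0.9}

```text
clock: 2.98
position: [0.5607, 0.1504, 0.2047]
ee_rot: [-0.099, 0.918, 0.039, 0.381]
ft_force: [-3.0, -0.3, 5.4]
grip_width: 0.252
grasp_force: 34.4
```

```bash
cat > off.py <<'E'
from plan import *
# removal path: tool pose = whistle pose * grasp offset, relative to the hanging pose (-2,-30,0)
p,r,o=cur(); print(p,o['grip_width'],o['grasp_force'],o['ft_force'],o['clock'])
yaw=.212; Z=R.from_euler('z',yaw)
G=p+r.apply([0,0,-.008])          # drum centre
W=[(-2,-30,0),(-2,-26,0),(-9,-24,10),(-14,-19,16),(-20,-13,30),(-24,-8,40),(-25,-3,40),(-30,2,40),(-36,5,40),(-66,6,40)]
c,rc=p,r
for w in W[1:]:
    dr=Z*R.from_euler('y',w[2],degrees=True)*Z.inv(); r1=dr*r
    g=G+Z.apply([(w[0]+2)/1000,0,(w[1]+30)/1000]); p1=g+r1.apply([0,0,.008])
    print(w); show(rows(c,rc,p1,r1,dmax=10,amax=5.2)); c,rc=p1,r1
E
python3 off.py
```

```text
[0.56074677 0.15040228 0.20467562] 0.25195966440234163 34.40881110049759 [-2.9595923  -0.2596371   5.35159083] 2.9833
(-2, -26, 0)
-2.8 -0.0 -2.8 0.0 0.0 0.0
(-9, -24, 10)
2.5 0.0 -3.2 -0.0 5.0 -0.0
2.7 0.0 -3.0 -0.0 5.0 -0.0
(-14, -19, 16)
1.0 -0.0 -3.5 -0.0 3.0 -0.0
1.2 -0.0 -3.4 -0.0 3.0 -0.0
(-20, -13, 30)
1.4 -0.0 -2.8 -0.0 4.7 -0.0
1.6 -0.0 -2.7 -0.0 4.7 -0.0
1.9 0.0 -2.5 -0.0 4.7 -0.0
(-24, -8, 40)
2.0 0.0 -3.0 -0.0 5.0 -0.0
2.2 0.0 -2.8 -0.0 5.0 -0.0
(-25, -3, 40)
0.6 -0.0 -5.1 0.0 0.0 0.0
(-30, 2, 40)
4.5 0.0 -5.4 0.0 0.0 0.0
(-36, 5, 40)
5.7 0.0 -3.5 0.0 0.0 0.0
(-66, 6, 40)
7.4 0.0 -0.9 0.0 0.0 0.0
7.4 0.0 -0.9 0.0 0.0 0.0
7.4 0.0 -0.9 0.0 0.0 0.0
7.4 0.0 -0.9 0.0 0.0 0.0
```

Run:
```python
from plan import *
st=np.array([.555,.1498,.212])
def pr(f,X,d=0): 
    return proj(f,world(st,(X[0]+d,X[1],X[2])))
o=lambda x,y:(257+x/4,166+y/4)
for nm,X,ob in(('bendlow',(-9.5,0,236.8),o(255,428)),('tip',(-15.5,0,258.9),o(255,552)),('tipbehind',(-13.9,0,259.5),o(255,552)),
  ('endbar lower edge front',(-2,0,240),o(258,470)),('endbar top edge front',(-2,0,244),o(258,491)),('endbar top edge back',(2,0,244),o(258,502)),('mouth end low front',(-1.2,0,172),o(255,133)),('drumc',(-2.2,0,210),o(258,307))):
    print(nm,pr('wrist1',X).round(1),ob,'err',(np.array(ob)-pr('wrist1',X)).round(1),'per +5mm',(pr('wrist1',X,5)-pr('wrist1',X)).round(2))
```

```text
bendlow [324.4 271.7] (320.75, 273.0) err [-3.7  1.3] per +5mm [0.01 3.08]
tip [324.9 302.4] (320.75, 304.0) err [-4.2  1.6] per +5mm [-0.    2.67]
tipbehind [324.9 304.2] (320.75, 304.0) err [-4.2 -0.2] per +5mm [-0.    2.61]
endbar lower edge front [324.5 280.9] (321.5, 283.5) err [-3.   2.6] per +5mm [0.01 2.83]
endbar top edge front [324.6 286.7] (321.5, 288.75) err [-3.1  2.1] per +5mm [0.   2.75]
endbar top edge back [324.6 288.9] (321.5, 291.5) err [-3.1  2.6] per +5mm [0.   2.66]
mouth end low front [323.3 196.6] (320.75, 199.25) err [-2.6  2.6] per +5mm [0.03 3.88]
drumc [323.9 240.2] (321.5, 242.75) err [-2.4  2.5] per +5mm [0.02 3.4 ]
```

The whistle hangs about 2 mm further back than the path's start, so I'm adding 2 mm to the first step.

Request:
apply_moves:
  rows:
    - {"x": -2.8, "y": 0, "z": -2.8, "ax": 0, "ay": 0, "az": 0, "gripper": 0.9}
    - {"x": 1.4, "y": 0, "z": -1.4, "ax": 0, "ay": 0, "az": 0, "gripper": 0.9}
    - {"x": 0, "y": 0, "z": 0, "ax": 0, "ay": 0, "az": 0, "gripper": 0.9}

```text
clock: 3.23
position: [0.5581, 0.1496, 0.2076]
ee_rot: [-0.099, 0.919, 0.039, 0.38]
ft_force: [0.3, -0.6, -0.6]
grip_width: 0.249
grasp_force: 33.8
```

Request:
apply_moves:
  rows:
    - {"x": 2.5, "y": 0, "z": -3.2, "ax": 0, "ay": 5, "az": 0, "gripper": 0.9}
    - {"x": 2.7, "y": 0, "z": -3, "ax": 0, "ay": 5, "az": 0, "gripper": 0.9}
    - {"x": 1, "y": 0, "z": -3.5, "ax": 0, "ay": 3, "az": 0, "gripper": 0.9}
    - {"x": 1.2, "y": 0, "z": -3.4, "ax": 0, "ay": 3, "az": 0, "gripper": 0.9}
    - {"x": 0, "y": 0, "z": 0, "ax": 0, "ay": 0, "az": 0, "gripper": 0.9}

```text
clock: 3.65
position: [0.5461, 0.1474, 0.2146]
ee_rot: [-0.103, 0.963, 0.025, 0.249]
ft_force: [-0.3, -0.5, 0.3]
grip_width: 0.251
grasp_force: 33.8
```

```bash
cat > chk.py <<'E'
from plan import *
p,r,o=cur(); Z=R.from_euler('z',.212)
G0=np.array([.56074677,.15040228,.20467562])+r.apply([0,0,0])*0
G0=G0+Z.apply([-.008*np.sin(np.radians(45)),0,.008*np.cos(np.radians(45))])
g=p+r.apply([0,0,-.008]); d=Z.inv().apply(g-G0)*1000
t=Z.inv().apply(r.apply([0,0,1])); print('whistle rel seat',d.round(1)+[0,0,-30],'tool angle',np.degrees(np.arctan2(t[0],-t[2])),o['ft_force'].round(1),o['grip_width'],o['clock'])
E
python3 chk.py
```

```text
whistle rel seat [-13.2   0.2 -18.7] tool angle 28.961521633076046 [-0.3 -0.5  0.3] 0.2511332744506617 3.65
```

Request:
apply_moves:
  rows:
    - {"x": 2.1, "y": 0, "z": -2.8, "ax": 0, "ay": 4.7, "az": 0, "gripper": 0.9}
    - {"x": 1.6, "y": 0, "z": -2.7, "ax": 0, "ay": 4.7, "az": 0, "gripper": 0.9}
    - {"x": 1.9, "y": 0, "z": -2.5, "ax": 0, "ay": 4.7, "az": 0, "gripper": 0.9}
    - {"x": 2, "y": 0, "z": -3, "ax": 0, "ay": 5, "az": 0, "gripper": 0.9}
    - {"x": 2.2, "y": 0, "z": -2.8, "ax": 0, "ay": 5, "az": 0, "gripper": 0.9}

```text
clock: 4.07
position: [0.5315, 0.1437, 0.2228]
ee_rot: [-0.106, 0.994, 0.002, 0.041]
ft_force: [0.0, 0.4, -0.5]
grip_width: 0.251
grasp_force: 33.8
```

```bash
python3 chk.py; python3 -c "
from h import *
for n in('side','scene'): snap(n,n+'3')
I=lambda f:cv2.imread(f'pics/{f}.png')
s=cv2.resize(I('side3')[215:290,240:290],(400,600),interpolation=2);t=cv2.resize(I('scene3')[200:275,370:420],(400,600),interpolation=2)
cv2.imwrite('pics/c5.png',np.hstack([s,t]))
"
```

```text
whistle rel seat [-25.   -0.3  -9.6] tool angle 4.739251615359277 [ 0.   0.4 -0.5] 0.25079076874184897 4.0667
```

View pics/c5.png

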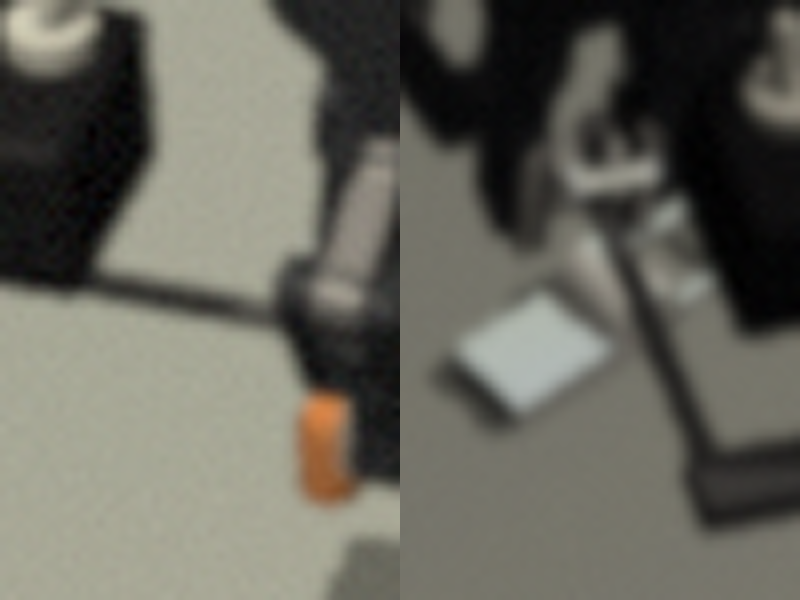

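The end bar has crossed to the tip's side of the hook and forces are near zero. Next I'll rise past the barb and back off.

Request:
apply_moves:
  rows:
    - {"x": -0.5, "y": 0, "z": -3.4, "ax": 0, "ay": 0, "az": 0, "gripper": 0.9}
    - {"x": 0, "y": 0, "z": -3.3, "ax": 0, "ay": 0, "az": 0, "gripper": 0.9}
    - {"x": 0, "y": 0, "z": 0, "ax": 0, "ay": 0, "az": 0, "gripper": 0.9}

```text
clock: 4.42
position: [0.5314, 0.1439, 0.2303]
ee_rot: [-0.106, 0.993, 0.003, 0.044]
ft_force: [0.1, 0.2, -0.5]
grip_width: 0.248
grasp_force: 33.7
```

```bash
python3 chk.py
```

```text
whistle rel seat [-25.1  -0.1  -2. ] tool angle 5.045797922183138 [ 0.1  0.2 -0.5] 0.24835736107102865 4.4167
```

Request:
apply_moves:
  rows:
    - {"x": 2.3, "y": 0, "z": -2.3, "ax": 0, "ay": 0, "az": 0, "gripper": 0.9}
    - {"x": 2.4, "y": 0, "z": -2.3, "ax": 0, "ay": 0, "az": 0, "gripper": 0.9}
    - {"x": 5.7, "y": 0, "z": -3.5, "ax": 0, "ay": 0, "az": 0, "gripper": 0.9}
    - {"x": 7.5, "y": 0, "z": -1, "ax": 0, "ay": 0, "az": 0, "gripper": 0.9}
    - {"x": 7.5, "y": 0, "z": -1, "ax": 0, "ay": 0, "az": 0, "gripper": 0.9}

```text
clock: 4.83
position: [0.5053, 0.1383, 0.2379]
ee_rot: [-0.106, 0.993, 0.003, 0.043]
ft_force: [-1.0, -0.4, -0.7]
grip_width: 0.248
grasp_force: 33.7
```

Request:
apply_moves:
  rows:
    - {"x": 15, "y": 0, "z": -4, "ax": 0, "ay": 0, "az": 0, "gripper": 0.9}
    - {"x": 20, "y": 0, "z": -10, "ax": 0, "ay": 0, "az": 0, "gripper": 0.9}
    - {"x": 0, "y": 0, "z": 0, "ax": 0, "ay": 0, "az": 0, "gripper": 0.9}

```text
clock: 5.08
position: [0.4684, 0.1305, 0.2498]
ee_rot: [-0.106, 0.993, 0.003, 0.043]
ft_force: [0.2, -0.9, 0.2]
grip_width: 0.255
grasp_force: 33.7
```

```bash
cat > to.py <<'E'
from plan import *
ch=np.array([.587,-.138,-.21]); Th=45-62
def loadpose(u,n,th=Th):
    r1=orient(ch[2],th); return world(ch,slope(u,0,n))+r1.apply([0,0,.008]),r1
E
python3 chk.py
python3 - <<'E'
from to import *
p,r,o=cur(); print(p,o['joint_pos'].round(2))
p2,r2=loadpose(130,60); print('load',world(ch,slope(130,0,10)),p2)
m=np.array([.46,0,.30]); rm=r*R.from_rotvec((r.inv()*r2).as_rotvec()*.6)
show(rows(p,r,m,rm));print();show(rows(m,rm,p2,r2))
for n in('scene','side'): snap(n,n+'4')
a=lambda f,x,y,w,h,s:cv2.resize(cv2.imread(f'pics/{f}.png')[y:y+h,x:x+w],None,fx=s,fy=s,interpolation=2)
for f in('scene4','side4'):
    print(f,[proj(f,world(ch,slope(*q))).round(1) for q in((0,0,0),(185,0,0),(130,0,0))])
cv2.imwrite('pics/c6.png',np.hstack([a('scene4',225,250,60,100,6),a('side4',295,190,70,100,6)]))
E
```

```text
whistle rel seat [-89.5   0.   17.5] tool angle 4.936547668286619 [ 0.2 -0.9  0.2] 0.25512923142023775 5.0833
[0.46841414 0.13050167 0.24984669] [-0.36 -0.04 -0.02  1.87  0.02  1.23  1.4 ]
load [ 0.61691647 -0.14437647  0.10486078] [ 0.591671   -0.13899559  0.14135772]
7.8 -31.5 -13.2 -0.4 3.2 3.6
6.6 -31.8 -13.0 -0.4 3.2 3.6
5.3 -32.1 -12.9 -0.4 3.2 3.6
4.0 -32.3 -12.8 -0.4 3.2 3.6

-22.6 -19.5 19.3 -0.2 1.2 1.4
-23.5 -19.0 18.7 -0.2 1.2 1.4
-24.3 -18.4 18.2 -0.2 1.2 1.4
-25.2 -17.9 17.6 -0.2 1.2 1.4
-25.9 -17.3 17.0 -0.2 1.2 1.4
-26.7 -16.7 16.4 -0.2 1.2 1.4
-27.5 -16.1 15.7 -0.2 1.2 1.4
scene4 [array([264.9, 272.3]), array([241. , 312.6]), array([248.8, 299.5])]
side4 [array([359.6, 256.6]), array([303.9, 197.7]), array([320.3, 215. ])]
```

View pics/c6.png

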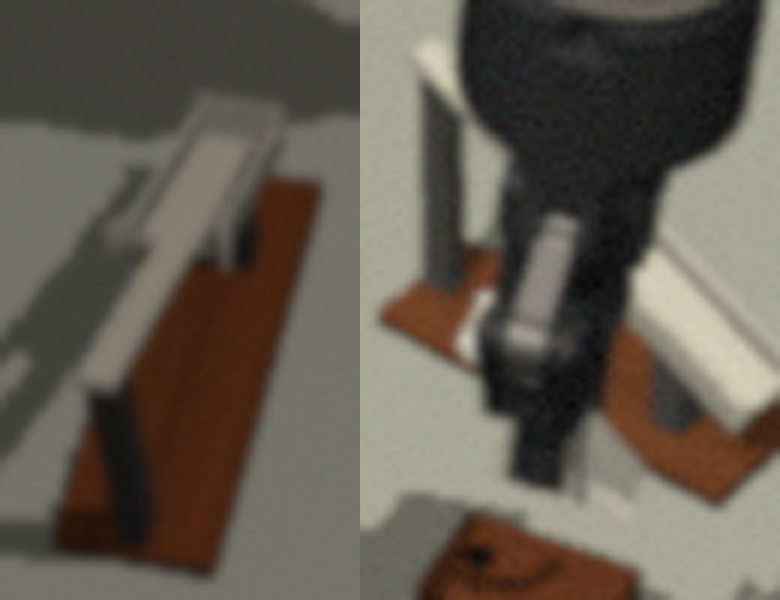

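The whistle is clear of the hook. In the crop the tongue's upper end is at scene px (241.7,313.8) and side px about (306,197.3). I'm moving over the chute.

Request:
apply_moves:
  rows:
    - {"x": 8, "y": -31.5, "z": -13, "ax": -0.4, "ay": 3.2, "az": 3.6, "gripper": 0.9}
    - {"x": 6.5, "y": -32, "z": -13, "ax": -0.4, "ay": 3.2, "az": 3.6, "gripper": 0.9}
    - {"x": 5.5, "y": -32, "z": -13, "ax": -0.4, "ay": 3.2, "az": 3.6, "gripper": 0.9}
    - {"x": 4, "y": -32, "z": -13, "ax": -0.4, "ay": 3.2, "az": 3.6, "gripper": 0.9}

```text
clock: 5.52
position: [0.462, -0.0005, 0.2995]
ee_rot: [0.02, 0.997, 0.01, -0.071]
ft_force: [0.5, -0.1, 0.5]
grip_width: 0.252
grasp_force: 33.8
```

Request:
apply_moves:
  rows:
    - {"x": -22.5, "y": -19.5, "z": 19, "ax": -0.2, "ay": 1.2, "az": 1.4, "gripper": 0.9}
    - {"x": -23.5, "y": -19, "z": 19, "ax": -0.2, "ay": 1.2, "az": 1.4, "gripper": 0.9}
    - {"x": -24.5, "y": -18.5, "z": 18, "ax": -0.2, "ay": 1.2, "az": 1.4, "gripper": 0.9}
    - {"x": -25, "y": -18, "z": 17.5, "ax": -0.2, "ay": 1.2, "az": 1.4, "gripper": 0.9}
    - {"x": -26, "y": -17.5, "z": 17, "ax": -0.2, "ay": 1.2, "az": 1.4, "gripper": 0.9}

```text
clock: 5.93
position: [0.5577, -0.0998, 0.1844]
ee_rot: [0.08, 0.989, 0.015, -0.123]
ft_force: [0.3, -0.3, 0.4]
grip_width: 0.252
grasp_force: 33.8
```

Request:
apply_moves:
  rows:
    - {"x": -26.5, "y": -16.5, "z": 16.5, "ax": -0.2, "ay": 1.2, "az": 1.4, "gripper": 0.9}
    - {"x": -27.5, "y": -16, "z": 15.5, "ax": -0.2, "ay": 1.2, "az": 1.4, "gripper": 0.9}
    - {"x": 0, "y": 0, "z": 0, "ax": 0, "ay": 0, "az": 0, "gripper": 0.9}
    - {"x": 0, "y": 0, "z": 0, "ax": 0, "ay": 0, "az": 0, "gripper": 0.9}

```text
clock: 6.27
position: [0.5938, -0.1392, 0.1371]
ee_rot: [0.105, 0.984, 0.017, -0.146]
ft_force: [0.2, 0.7, 0.8]
grip_width: 0.251
grasp_force: 33.7
```

Run:
```python
from to import *
p,r,o=cur(); print(p,o['joint_pos'].round(2),o['grip_width'],o['ft_force'].round(1),o['clock'])
snap('wrist','wrist5');c=snap('side','side5')
f='wrist5'
for nm,q in(('stop',(0,0,0)),('wallL0',(0,17,9)),('wallR0',(0,-17,9)),('wallL85',(85,17,9)),('wallR85',(85,-17,9)),('t100',(100,0,0)),('t130L',(130,7,0)),('t130R',(130,-7,0)),('top',(185,0,0))):
    print(nm,proj(f,world(ch,slope(*q))).round(1),proj('side5',world(ch,slope(*q))).round(1))
g=p+r.apply([0,0,-.008]);print('grasp',proj(f,g).round(1))
a=cv2.resize(cv2.imread('pics/wrist5.png')[0:480,160:480],None,fx=1.25,fy=1.25)
b=cv2.resize(cv2.imread('pics/side5.png')[180:280,290:357],(400,600),interpolation=2)
cv2.imwrite('pics/c7.png',np.hstack([a,b]))
```

```text
[ 0.59378457 -0.13919867  0.13709758] [-0.01  0.6   0.26  1.37 -0.14  1.49  1.62] 0.2512006922117402 [0.2 0.7 0.8] 6.2667
stop [320.6 163. ] [359.6 256.6]
wallL0 [344.2 154.6] [356.8 258.8]
wallR0 [297.1 154.7] [365.8 250.9]
wallL85 [349.7 262.2] [330.7 231.1]
wallR85 [292.8 262.4] [340.  223.7]
t100 [321.4 291.4] [329.3 224.6]
t130L [334.3 342.9] [318.3 216.5]
t130R [309.1 343. ] [322.2 213.6]
top [322.3 462.1] [303.9 197.7]
grasp [322.8 315. ]
```

View pics/c7.png

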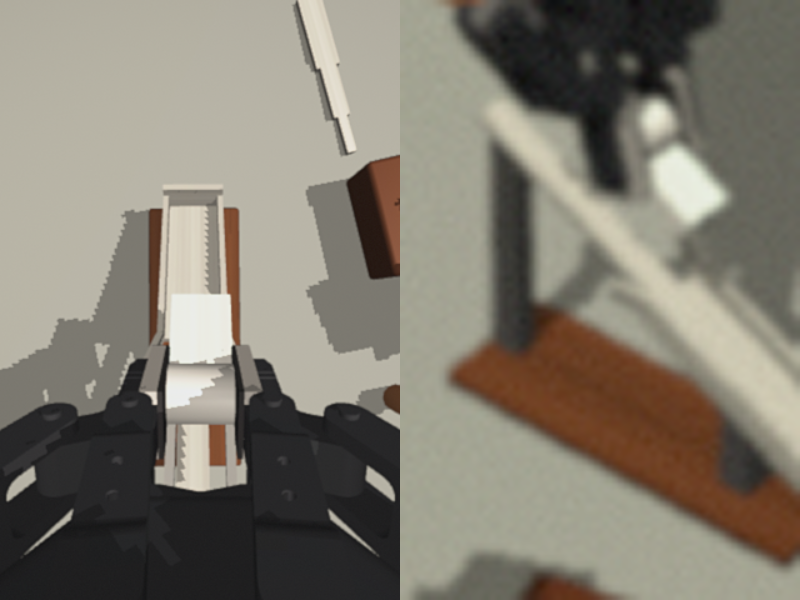

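The wrist view shows the stop at crop x=193 and the tongue centre at x=191.5, with the whistle at x=201. So the chute lies about 4.2 mm more to its -y than my fit. The side view's tongue end, (305.4,197.5), agrees with that. I'm correcting and descending.

```bash
sed -i 's/ch=np.array.*; Th/ch=np.array([.5861,-.1421,-.21]); Th/' to.py
cat >> to.py <<'E'
def where():
    p,r,o=cur(); g=p+r.apply([0,0,-.008]); Z=R.from_euler('z',ch[2]); d=Z.inv().apply(g-[ch[0],ch[1],0])*1000-[-79.5,0,35]
    u=d[0]*cs+d[2]*sn;n=-d[0]*sn+d[2]*cs
    e=(r.inv()*orient(ch[2],Th)).as_rotvec(degrees=True)
    print('u,y,n',u.round(1),d[1].round(1),n.round(1),'rot err',e.round(2),o['ft_force'].round(1),o['grip_width'].round(3),o['clock'])
    return p,r
E
python3 - <<'E'
from to import *
p,r=where(); a=loadpose(130,25);b=loadpose(130,13);c=loadpose(130,10)
show(rows(p,r,*a,n=2));show(rows(*a,*b,n=2));show(rows(*b,*c,n=3))
E
```

```text
Traceback (most recent call last):
  File "to.py", line 9, in where
    print('u,y,n',u.round(1),d[1].round(1),n.round(1),'rot err',e.round(2),o['ft_force'].round(1),o['grip_width'].round(3),o['clock'])
                                                                                                  ^^^^^^^^^^^^^^^^^^^^^
AttributeError: 'float' object has no attribute 'round'
```

```bash
sed -i "s/o\['grip_width'\].round(3)/o['grip_width']/" to.py
python3 - <<'E'
from to import *
p,r=where(); a=loadpose(130,25);b=loadpose(130,13);c=loadpose(130,10)
show(rows(p,r,*a,n=2));show(rows(*a,*b,n=2));show(rows(*b,*c,n=3))
E
```

```text
u,y,n 132.4 6.2 58.7 rot err [0.29 0.42 0.06] [ 0.1 -0.6  0.2] 0.2500575863731149 6.3667
-10.9 -3.2 12.8 0.1 0.2 0.0
-11.0 -3.2 12.8 0.1 0.2 0.0
-4.2 0.0 4.2 0.0 0.0 0.0
-4.2 0.0 4.2 0.0 0.0 0.0
-0.7 -0.0 0.7 0.0 0.0 0.0
-0.7 -0.0 0.7 0.0 0.0 0.0
-0.7 -0.0 0.7 0.0 0.0 0.0
```

Request:
apply_moves:
  rows:
    - {"x": -11, "y": -2.2, "z": 13, "ax": 0.1, "ay": 0.2, "az": 0, "gripper": 0.9}
    - {"x": -11, "y": -2.2, "z": 13, "ax": 0.1, "ay": 0.2, "az": 0, "gripper": 0.9}
    - {"x": -4, "y": 0, "z": 4, "ax": 0, "ay": 0, "az": 0, "gripper": 0.9}
    - {"x": -3.5, "y": 0, "z": 3.5, "ax": 0, "ay": 0, "az": 0, "gripper": 0.9}
    - {"x": 0, "y": 0, "z": 0, "ax": 0, "ay": 0, "az": 0, "gripper": 0.9}

```text
clock: 6.78
position: [0.6121, -0.1453, 0.1012]
ee_rot: [0.103, 0.984, 0.016, -0.147]
ft_force: [-0.1, 1.6, 0.0]
grip_width: 0.253
grasp_force: 33.7
```

Run:
```python
from to import *
where()
c=snap('wrist','wrist6'); im=c['color'].astype(int)
for v in (130,150,170,200,220): # brightness profile across trough, coarse
    row=im[v,255:385].sum(1)//3; e=np.abs(np.diff(row)); print(v,[(255+i,row[i],row[i+1]) for i in np.where(e>25)[0]][:14])
```

```text
u,y,n 129.9 2.3 14.5 rot err [0.1  0.04 0.08] [-0.1  1.6  0. ] 0.2531900171421925 6.7833
130 [(np.int64(276), np.int64(153), np.int64(108)), (np.int64(277), np.int64(108), np.int64(60)), (np.int64(287), np.int64(57), np.int64(125)), (np.int64(288), np.int64(125), np.int64(188)), (np.int64(293), np.int64(183), np.int64(134)), (np.int64(294), np.int64(134), np.int64(167)), (np.int64(295), np.int64(167), np.int64(215)), (np.int64(330), np.int64(203), np.int64(168)), (np.int64(331), np.int64(168), np.int64(139)), (np.int64(339), np.int64(130), np.int64(101)), (np.int64(340), np.int64(101), np.int64(149)), (np.int64(341), np.int64(149), np.int64(207)), (np.int64(345), np.int64(207), np.int64(170)), (np.int64(346), np.int64(170), np.int64(85))]
150 [(np.int64(276), np.int64(101), np.int64(54)), (np.int64(286), np.int64(64), np.int64(139)), (np.int64(287), np.int64(139), np.int64(197)), (np.int64(292), np.int64(186), np.int64(140)), (np.int64(293), np.int64(140), np.int64(167)), (np.int64(294), np.int64(167), np.int64(216)), (np.int64(330), np.int64(185), np.int64(139)), (np.int64(340), np.
[... 1491 characters left out ...]
t64(350), np.int64(177), np.int64(101))]
220 [(np.int64(276), np.int64(102), np.int64(54)), (np.int64(282), np.int64(69), np.int64(158)), (np.int64(283), np.int64(158), np.int64(214)), (np.int64(288), np.int64(210), np.int64(176)), (np.int64(289), np.int64(176), np.int64(125)), (np.int64(290), np.int64(125), np.int64(179)), (np.int64(291), np.int64(179), np.int64(217)), (np.int64(334), np.int64(170), np.int64(140)), (np.int64(343), np.int64(132), np.int64(100)), (np.int64(344), np.int64(100), np.int64(129)), (np.int64(345), np.int64(129), np.int64(194)), (np.int64(350), np.int64(211), np.int64(183)), (np.int64(351), np.int64(183), np.int64(112)), (np.int64(352), np.int64(112), np.int64(83))]
```

Request:
apply_moves:
  rows:
    - {"x": 0, "y": -2, "z": 0, "ax": 0, "ay": 0, "az": 0, "gripper": 0.9}
    - {"x": -1, "y": 0, "z": 1, "ax": 0, "ay": 0, "az": 0, "gripper": 0.9}
    - {"x": -0.7, "y": 0, "z": 0.7, "ax": 0, "ay": 0, "az": 0, "gripper": 0.9}
    - {"x": 0, "y": 0, "z": 0, "ax": 0, "ay": 0, "az": 0, "gripper": 0.9}

```text
clock: 7.17
position: [0.6126, -0.1482, 0.0986]
ee_rot: [0.104, 0.984, 0.016, -0.147]
ft_force: [0.7, 0.3, -0.5]
grip_width: 0.254
grasp_force: 33.7
```

Run:
```python
from to import *
where()
c=snap('wrist','wrist7'); im=c['color'].astype(int)
for v in (150,200,250,265,280,310): 
    row=im[v,270:370].sum(1)//3; e=np.abs(np.diff(row)); print(v,[(270+int(i),int(row[i]),int(row[i+1])) for i in np.where(e>28)[0]])
```

```text
u,y,n 129.7 -0.5 11.8 rot err [0.09 0.01 0.02] [ 0.7  0.3 -0.5] 0.25404078075714265 7.1667
150 [(279, 108, 70), (290, 60, 115), (291, 115, 179), (296, 195, 154), (298, 144, 193), (335, 168, 139), (345, 124, 88), (346, 88, 126), (347, 126, 189), (352, 195, 149), (353, 149, 89), (362, 81, 120), (363, 120, 166)]
200 [(279, 108, 71), (288, 67, 156), (289, 156, 212), (294, 198, 157), (296, 151, 202), (337, 183, 138), (348, 121, 82), (349, 82, 129), (350, 129, 192), (355, 210, 177), (356, 177, 100), (363, 85, 144), (364, 144, 185)]
250 [(275, 140, 183), (282, 194, 161), (286, 121, 80), (295, 89, 166), (296, 166, 233), (344, 214, 101), (363, 106, 170), (364, 170, 207)]
265 [(279, 107, 74), (294, 85, 123), (295, 123, 213), (296, 213, 242), (344, 230, 164), (345, 164, 91), (363, 85, 144), (364, 144, 187)]
280 [(275, 162, 121), (291, 111, 63), (292, 63, 29), (294, 36, 112), (295, 112, 215), (336, 206, 168), (341, 184, 222), (344, 224, 122), (345, 122, 37), (347, 27, 57), (348, 57, 105), (363, 84, 120), (364, 120, 166)]
310 [(270, 35, 76), (271, 76, 107), (285, 107, 54), (291, 45, 144), (292, 144, 228), (324, 224, 175), (347, 155, 105), (348, 105, 33), (354, 46, 79), (368, 121, 88)]
```

Request:
apply_moves:
  rows:
    - {"x": 0, "y": 0.9, "z": 0, "ax": 0, "ay": 0, "az": 0, "gripper": 0.9}
    - {"x": -0.7, "y": 0, "z": 0.7, "ax": 0, "ay": 0, "az": 0, "gripper": 0.9}
    - {"x": 0, "y": 0, "z": 0, "ax": 0, "ay": 0, "az": 0, "gripper": 0.9}

```text
clock: 7.47
position: [0.6132, -0.1473, 0.0974]
ee_rot: [0.104, 0.984, 0.016, -0.147]
ft_force: [0.1, 1.1, -0.5]
grip_width: 0.252
grasp_force: 33.7
```

Request:
apply_moves:
  rows:
    - {"x": -0.5, "y": 0, "z": 0.5, "ax": 0, "ay": 0, "az": 0, "gripper": 0.9}
    - {"x": 0, "y": 0, "z": 0, "ax": 0, "ay": 0, "az": 0, "gripper": 0.9}

```text
clock: 7.63
position: [0.6133, -0.1473, 0.0973]
ee_rot: [0.104, 0.984, 0.016, -0.147]
ft_force: [-2.3, 0.5, 4.5]
grip_width: 0.248
grasp_force: 34.2
```

```bash
python3 -c "
from to import *
where()"
```

```text
u,y,n 129.5 0.6 10.3 rot err [ 0.1  -0.05  0.03] [-2.3  0.5  4.5] 0.24800196254725307 7.6333
```

Contact felt at about 5 N along the chute's normal, at n = 10.3 mm. Releasing.

Request:
apply_moves:
  rows:
    - {"x": 0, "y": 0, "z": 0, "ax": 0, "ay": 0, "az": 0, "gripper": 0.55}
    - {"x": 0, "y": 0, "z": 0, "ax": 0, "ay": 0, "az": 0, "gripper": 0.5}
    - {"x": 0, "y": 0, "z": 0, "ax": 0, "ay": 0, "az": 0, "gripper": 0.5}
    - {"x": 0, "y": 0, "z": 0, "ax": 0, "ay": 0, "az": 0, "gripper": 0.5}
    - {"x": 0, "y": 0, "z": 0, "ax": 0, "ay": 0, "az": 0, "gripper": 0.5}

```text
clock: 8.05
position: [0.6135, -0.1475, 0.0968]
ee_rot: [0.104, 0.984, 0.016, -0.147]
ft_force: [-1.0, -0.7, 0.1]
grip_width: 0.503
grasp_force: 0.0
```

Request:
apply_moves:
  rows:
    - {"x": 0, "y": 0, "z": 0, "ax": 0, "ay": 0, "az": 0, "gripper": 0.5}
    - {"x": 0, "y": 0, "z": 0, "ax": 0, "ay": 0, "az": 0, "gripper": 0.5}
    - {"x": 0, "y": 0, "z": 0, "ax": 0, "ay": 0, "az": 0, "gripper": 0.5}
    - {"x": 0, "y": 0, "z": 0, "ax": 0, "ay": 0, "az": 0, "gripper": 0.5}
    - {"x": 0, "y": 0, "z": 0, "ax": 0, "ay": 0, "az": 0, "gripper": 0.5}

```text
clock: 8.47
position: [0.6135, -0.1475, 0.0969]
ee_rot: [0.104, 0.984, 0.016, -0.147]
ft_force: [-0.1, -0.0, 0.4]
grip_width: 0.499
grasp_force: 0.0
```

Request:
apply_moves:
  rows:
    - {"x": 10, "y": 0, "z": -15, "ax": 0, "ay": 0, "az": 0, "gripper": 0.5}
    - {"x": 10, "y": 0, "z": -25, "ax": 0, "ay": 0, "az": 0, "gripper": 0.5}
    - {"x": 5, "y": 0, "z": -35, "ax": 0, "ay": 0, "az": 0, "gripper": 0.5}
    - {"x": 0, "y": 0, "z": -35, "ax": 0, "ay": 0, "az": 0, "gripper": 0.5}
    - {"x": 0, "y": 0, "z": -15, "ax": 0, "ay": 0, "az": 0, "gripper": 0.5}

```text
clock: 8.88
position: [0.6274, -0.1508, 0.2288]
ee_rot: [0.104, 0.984, 0.016, -0.144]
ft_force: [0.7, 0.7, 1.4]
grip_width: 0.502
grasp_force: 0.0
```

Run:
```python
from to import *
where()
for n in('scene','side','wrist'): snap(n,n+'8')
I=lambda f:cv2.imread(f'pics/{f}.png')
u,v=proj('wrist8',world(ch,slope(38,0,10))).astype(int);print(u,v)
for nm,q in(('rest',(38,0,10)),('mouth',(0,0,4.5)),('bail',(70,0,8))): print(nm,[proj(f,world(ch,slope(*q))).round(0) for f in('wrist8','side8','scene8')])
x0=max(0,min(440,u-100));y0=max(0,min(180,v-150));print(x0,y0)
w=cv2.resize(I('wrist8')[y0:y0+300,x0:x0+200],None,fx=2,fy=2,interpolation=2)
s=cv2.resize(I('side8')[195:295,290:390],(400,400),interpolation=2);t=cv2.resize(I('scene8')[255:305,220:320],(400,200),interpolation=2)
cv2.imwrite('pics/c8.png',np.hstack([w,np.vstack([s,t])]))
```

```text
u,y,n 204.1 0.1 119.7 rot err [0.09 0.32 0.03] [0.7 0.7 1.4] 0.5018010459657286 8.8833
321 171
rest [array([321., 171.]), array([351., 241.]), array([259., 275.])]
mouth [array([321., 145.]), array([362., 255.]), array([263., 270.])]
bail [array([321., 201.]), array([341., 231.]), array([255., 283.])]
221 21
```

View pics/c8.png

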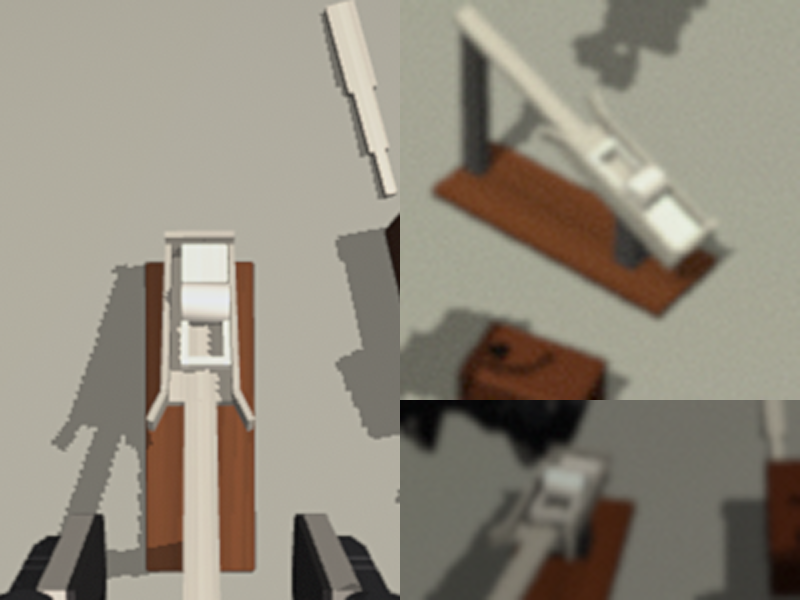

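The whistle lies home in the trough. In the wrist crop the mouthpiece is against the stop at (205,245), the drum bulges up at (205,300) and the bail points up the slope at (205,345). The bystanders are undisturbed and the gripper is clear, so I'm handing in.

```bash
python3 -c "
from workcell import *
print(hand_in())"
```

```text
the job is handed in; nothing more can be done
None
```

The whistle came off the barbed hook without forcing, and it now lies belly up in the chute with its mouthpiece against the lower stop. It is released, the bystanders are where they were, and the job was handed in at about 9 s.

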